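Ring up the waxed crowns for investing

TASK

The sprued wax crowns are ready for investing: over each of the four red rubber crucible formers lower (do not drop) the steel casting ring of its own size, gently, until it stands square and fully home on the former, and let go. Leave the formers standing where they are, do not hit or press hard on them or their wax, and leave the wax pot and the jaw model alone.

Things in the scene. Friction and masses are not known exactly. Their poses are not given: they have to be found in the camera images.
- ring_s: the smallest casting ring: a plain bright steel tube open at both ends, standing on end, 32 mm outside and 28 mm inside diameter, 45 mm high. Origin: centre of its underside, z up along its axis. Grasp it from above across its outside, near the top.
- ring_m: the second smallest casting ring: a plain bright steel tube open at both ends, standing on end, 42 mm outside and 38 mm inside diameter, 50 mm high. Origin: centre of its underside, z up along its axis. Grasp it from above across its outside, near the top.
- ring_l: the second largest casting ring: a plain bright steel tube open at both ends, standing on end, 52 mm outside and 48 mm inside diameter, 54 mm high. Origin: centre of its underside, z up along its axis. Grasp it from above across its outside, near the top.
- ring_xl: the largest casting ring: a plain bright steel tube open at both ends, standing on end, 62 mm outside and 58 mm inside diameter, 58 mm high. Origin: centre of its underside, z up along its axis. Grasp it from above across its outside, near the top.
- former_s: smallest crucible former, for the 32 mm ring: loose red rubber disc 48 mm across, one narrow blue wax crown rising from its middle to 41 mm, all wax within 6 mm of the axis. Origin: centre of underside. A conical hub (24 mm across at its foot, 11 mm at 22 mm up) guides the ring's bore; the seated ring stands on the disc, 8 mm above the underside, in a 2.5 mm lip.
- former_m: second smallest crucible former, for the 42 mm ring: loose red rubber disc 58 mm across, one broad blue wax crown rising from its middle to 46 mm, all wax within 7.5 mm of the axis. Origin: centre of underside. A conical hub (34 mm across at its foot, 15 mm at 22 mm up) guides the ring's bore; the seated ring stands on the disc, 8 mm above the underside, in a 2.5 mm lip.
- former_l: second largest crucible former, for the 52 mm ring: loose red rubber disc 68 mm across, two blue wax crowns side by side rising from its middle to 50 mm, all wax within 11.5 mm of the axis. Origin: centre of underside. A conical hub (44 mm across at its foot, 20 mm at 22 mm up) guides the ring's bore; the seated ring stands on the disc, 8 mm above the underside, in a 2.5 mm lip.
- former_xl: largest crucible former, for the 62 mm ring: loose red rubber disc 78 mm across, a row of three blue wax crowns rising from its middle to 54 mm, all wax within 17 mm of the axis. Origin: centre of underside. A conical hub (54 mm across at its foot, 24 mm at 22 mm up) guides the ring's bore; the seated ring stands on the disc, 8 mm above the underside, in a 2.5 mm lip.
- wax_pot: a bystander: round clear pot of pink modelling wax, 51 mm across, 21 mm high. Origin: centre of its underside.
- jaw_model: a bystander: cream plaster jaw model on its base, 65 x 77 x 55 mm. Origin: centre of its underside.

How it is judged:
At the end, for the whole second after the job is handed in: Each of the four rings stands on the former of its own size: axes within 5 mm of each other, lower edge 6 to 10.5 mm above the former's underside (nominal 8), ring and former upright within 0.06 rad, released and at rest; every former, the wax pot and the jaw model within 30 mm of where they stood (horizontal distance between ring_s and former_s below 0.005 m and z of ring_s in the frame of former_s between 0.006 and 0.0105 m and angle between each of ring_s, former_s, ring_m, former_m, ring_l, former_l, ring_xl, former_xl's own z axis and vertical below 0.06 rad and distance of each of former_s, former_m, former_l, former_xl, wax_pot, jaw_model from where it was at the start of the episode below 0.03 m and linear speed of each of ring_s, former_s, ring_m, former_m, ring_l, former_l, ring_xl, former_xl below 0.02 m/s and contact force between each of ring_s, ring_m, ring_l, ring_xl and the fingers below 0.05 N and horizontal distance between ring_m and former_m below 0.005 m and z of ring_m in the frame of former_m between 0.006 and 0.0105 m and horizontal distance between ring_l and former_l below 0.005 m and z of ring_l in the frame of former_l between 0.006 and 0.0105 m and horizontal distance between ring_xl and former_xl below 0.005 m and z of ring_xl in the frame of former_xl between 0.006 and 0.0105 m); the robot touches nothing.
It fails at once if a former has been shifted more than 30 mm or tipped (distance of any of former_s, former_m, former_l, former_xl from where it was at the start of the episode above 0.03 m or angle between any of former_s, former_m, former_l, former_xl's own z axis and vertical above 0.3 rad).
It fails at once if a former with its wax was struck or pressed with more than 70 N (contact force between any of former_s, former_m, former_l, former_xl and anything else above 70 N).
It fails at once if a ring was dropped over its former instead of lowered ((horizontal distance between ring_s and former_s below 0.02 m and z of ring_s in the frame of former_s below 0.045 m and linear speed of ring_s above 0.6 m/s) or (horizontal distance between ring_m and former_m below 0.02 m and z of ring_m in the frame of former_m below 0.045 m and linear speed of ring_m above 0.6 m/s) or (horizontal distance between ring_l and former_l below 0.02 m and z of ring_l in the frame of former_l below 0.045 m and linear speed of ring_l above 0.6 m/s) or (horizontal distance between ring_xl and former_xl below 0.02 m and z of ring_xl in the frame of former_xl below 0.045 m and linear speed of ring_xl above 0.6 m/s)).
It fails at once if the wax pot or the jaw model was moved more than 30 mm (distance of any of wax_pot, jaw_model from where it was at the start of the episode above 0.03 m).
It also fails if it takes over 106 s, if anything falls off the work surface, if the arm or the gripper's body presses on something with over 40 N, if the wrist force passes 120 N, or if a joint passes its speed limit or range.

ROBOT

A 6-joint arm with a two-finger parallel gripper is mounted at the origin on a cart in front of the work surface, level with it; the furniture and walls round the work are solid. World frame = base frame: x ahead of the robot, y to its left, z up, the work surface at z = 0. Lengths are in m, angles in rad, forces in N, time in s.
With the tool pointing down it reaches from about 0.425 to 1.125 m from the base axis. Payload 14.9 kg.
Tool frame: the origin (TCP) lies midway between the tips of the shut fingers; the grasp point (between the pads) lies 19 mm behind it (r.tcp_to_grasp is the distance from the TCP to the grasp point, in m); z points along the fingers, y is the line along which they close (so a half turn about z gives the same grasp; the last joint's range is limited). The gripper opens to 91 mm and grips with 3 to 60 N. Pads are 32 mm wide; open, the fingers measure 118 mm over their backs; the gripper's body (76 mm by 178 mm) begins 60 mm behind the grasp point.
Start: joints at [-1.36, 0.379, 1.734, -0, 1.028, -0.033], TCP at [0.169, -0.679, 0.214] pointing down, gripper open.
Joint ranges: [-2.77, 2.77], [-0.74, 2.19], [0, 2.66], [-1.06, 4.2], [0.31, 2.87], [-3.08, 3.08]. Speed limits (rad/s): [1.89, 1.89, 2.39, 3.14, 3.14, 3.14].

INTERFACE

Orientations are given as a unit quaternion [w, x, y, z].
In Python, from station import monitor, optics, hand_in, r gives the robot as it stands. The module is installed in compiled form; this text tells all that it offers.
- The arm moves only by the tool drive_tool, never from a script. Its argument "motion" is a list of rows, each a list of 5 numbers: the shift along the tool's x, y, z in m, then the turn about the tool's z in rad, then the finger opening in m, from 0 to 0.0912. A call has 1 to 5 rows; each row shifts and turns the commanded pose from where the row before left it, along the tool's axes as they then stand; what a row does not reach is not made up. A row lasts 1/12 s, in which the tool goes at most 41.7 mm and 7.16 degrees, less where a joint would pass 70% of its speed; a pose out of reach is approached as far as the arm can. A call is refused whole if a number of a shift passes 0.0417 or a number of a turn 0.125, either way. A call with a gripper value outside its range is refused whole. The fingers move at their own pace and stop on an object; "grip_force" is the grip in N (left out, the last holds). Time passes only in rows, so rows that do not move let the fingers close. It gives the time, the measured TCP pose, the force, the opening and the grip force at its end, in the units of the state.
- monitor.sense(): the state, without advancing time (a new reading comes with each control period).
- optics.capture(name): name is "scene" or "top" or "wrist"; returns a dict with "frame" (420x560x3 uint8, red, green, blue), "intrinsics" (3x3 intrinsics, pixels), "dist" ([k1, k2, p1, p2, k3] as OpenCV has them; the pictures are not rectified), "pose" (4x4, takes a point from camera to world coordinates). Camera axes: x right, y down, z forward; pixel columns grow to the right and rows downward; lengths in m; the calibration is good to about 2 mm. A picture is of the moment at which its call begins. There is no depth.
- hand_in(): hands the job in; it is judged then, once.
Trained networks look in a picture, given as the dict that the camera call returned (one of the last four; its "shot" number tells which), for a name from the list of things; names that differ only in an ending like _2 or _b are one class to them, and where a whole thing is asked for, a point or a joint stands for the part that bears it (a point fixed in the world has none). Each returns a list of dicts, best first, with "p" (0 to 1); they miss things now and then, are a little off and sometimes report something else, mostly with a low value. They report only what shows in the picture. A call takes as long as a camera call.
- optics.silhouettes(picture, name): "mask" (420x560 bool, what is visible of it) and "bbox" ([left, top, right, bottom] in pixels, round what is visible of it).
- optics.spot_point(picture, name): "location" ([column, row] in pixels: a listed point, or the origin of a listed thing).
The state is a dict: "clock": time; "q": joint angles; "qvel": joint speeds; "joint_efforts": joint torques, N m; "tool_pos": TCP position; "ee_rot": TCP orientation; "ft_force": force on the tool from outside, world axes, zero at the start; "wrist_torque": the same for the moment, N m; "width": finger opening in m; "grasp_force": force on a finger pad.
Only numpy, scipy, OpenCV 4.12 (cv2) and the standard library are available. Lean on these libraries where they do the work, as an engineer would, in place of code of your own. Each camera call takes 0.05 s, during which the arm holds its last target. There are 200 camera calls.

## Working session

There is one attempt and no reset: what is moved stays moved. The work goes in short steps, Python scripts to look and compute and a tool call to move; the robot and the scene stay as the last step left them, time stands still between calls to the robot, and variables do not carry over. Pictures are saved under pics/ and viewed, at most 14 in all, crops included, and the job is handed in when it is done.

Besides the shell and the picture viewer there is one more tool, called as a command line: name --pt "numbers of a row" for each row, then --argument value for the rest. drive_tool: Moves the arm, as the interface text tells. Its arguments: {"type":"object","properties":{"motion":{"type":"array"},"grip_force":{"type":"number"}},"required":["motion"]}

```bash
mkdir -p pics; cat > h.py <<'E'
from station import monitor, optics, hand_in, r
import numpy as np, cv2
N=['ring_s','ring_m','ring_l','ring_xl','former_s','former_m','former_l','former_xl','wax_pot','jaw_model']
def ray(p,uv):
    n=cv2.undistortPoints(np.array([[uv]],float),p['intrinsics'],np.array(p['dist']))[0,0]
    T=np.array(p['pose']); return T[:3,3],T[:3,:3]@np.array([n[0],n[1],1])
def at(p,uv,z=0.):
    o,d=ray(p,uv); return o+d*(z-o[2])/d[2]
def proj(p,X):
    T=np.linalg.inv(np.array(p['pose'])); c=T[:3,:3]@np.array(X,float).reshape(-1,3).T+T[:3,3:]
    return cv2.projectPoints(c.T.copy(),np.zeros(3),np.zeros(3),p['intrinsics'],np.array(p['dist']))[0][:,0]
def save(p,n): cv2.imwrite('pics/'+n+'.png',p['frame'][:,:,::-1])
E
python3 - <<'E'
from h import *
s=monitor.sense(); print(s['clock'],s['tool_pos'],s['ee_rot'],s['ft_force'],r.tcp_to_grasp)
for c in ('top','scene'):
    p=optics.capture(c); save(p,c+'0'); print(c,np.round(p['pose'],3).tolist())
    for n in N:
        L=optics.spot_point(p,n)[:2]; M=optics.silhouettes(p,n)[:2]
        print(n,[(round(a['p'],2),np.round(a['location']),np.round(at(p,a['location'])[:2],3)) for a in L],[(round(a['p'],2),np.round(a['bbox'])) for a in M])
print(monitor.sense()['clock'])
E
```

```text
0.0 [ 0.16887969 -0.67892937  0.21328389] [-5.44713164e-04  9.92576443e-01  1.21621149e-01 -5.77446883e-05] [-0.32060859  0.57380503  0.1368561 ] 0.0188
top [[-0.025, -0.984, 0.177, 0.39], [-1.0, 0.024, -0.008, -0.027], [0.004, -0.177, -0.984, 1.033], [0.0, 0.0, 0.0, 1.0]]
ring_s [(0.67, array([288., 276.]), array([ 0.435, -0.071])), (0.59, array([137., 210.]), array([0.596, 0.28 ]))] [(0.64, array([192., 185., 212., 204.])), (0.64, array([122., 200., 147., 220.]))]
ring_m [(0.67, array([288., 276.]), array([ 0.435, -0.071])), (0.59, array([137., 210.]), array([0.596, 0.28 ]))] [(0.64, array([192., 185., 212., 204.])), (0.64, array([122., 200., 147., 220.]))]
ring_l [(0.67, array([288., 276.]), array([ 0.435, -0.071])), (0.59, array([137., 210.]), array([0.596, 0.28 ]))] [(0.64, array([192., 185., 212., 204.])), (0.64, array([122., 200., 147., 220.]))]
ring_xl [(0.74, array([136., 213.]), array([0.589, 0.281])), (0.6, array([335., 226.]), array([ 0.547, -0.183]))] [(0.86, array([321., 210., 352., 243.]))]
former_s [(0.88, array([269., 202.]), array([ 0.609, -0.031])), (0.87, array([3
[... 1878 characters left out ...]
ray([165., 289., 200., 324.])), (0.63, array([243., 154., 267., 180.]))]
former_m [(0.73, array([256., 167.]), array([0.448, 0.103])), (0.62, array([182., 305.]), array([ 0.441, -0.293]))] [(0.74, array([165., 289., 200., 324.])), (0.63, array([243., 154., 267., 180.]))]
former_l [(0.73, array([256., 167.]), array([0.448, 0.103])), (0.62, array([182., 305.]), array([ 0.441, -0.293]))] [(0.74, array([165., 289., 200., 324.])), (0.63, array([243., 154., 267., 180.]))]
former_xl [(0.84, array([276., 135.]), array([0.458, 0.222]))] [(0.69, array([264., 117., 296., 144.]))]
wax_pot [] []
jaw_model [(0.57, array([255., 352.]), array([ 0.62 , -0.334]))] [(0.68, array([235., 330., 275., 364.]))]
2.1
```

View top.

```bash
python3 -c "
import cv2
a=cv2.imread('pics/top0.png')[130:310,100:440]; cv2.imwrite('pics/t0.png',cv2.resize(a,None,fx=2.3,fy=2.3,interpolation=2))
a=cv2.imread('pics/scene0.png')[90:390,120:390]; cv2.imwrite('pics/s0.png',cv2.resize(a,None,fx=2,fy=2,interpolation=2))"
```

```text
(no output)
```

View pics/t0.png

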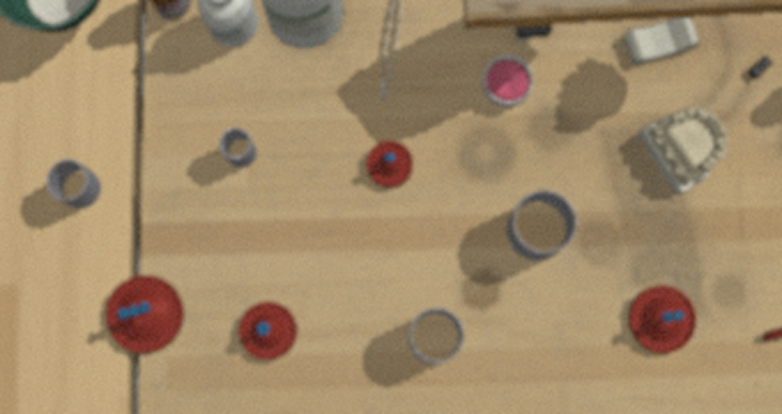

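View pics/s0.png

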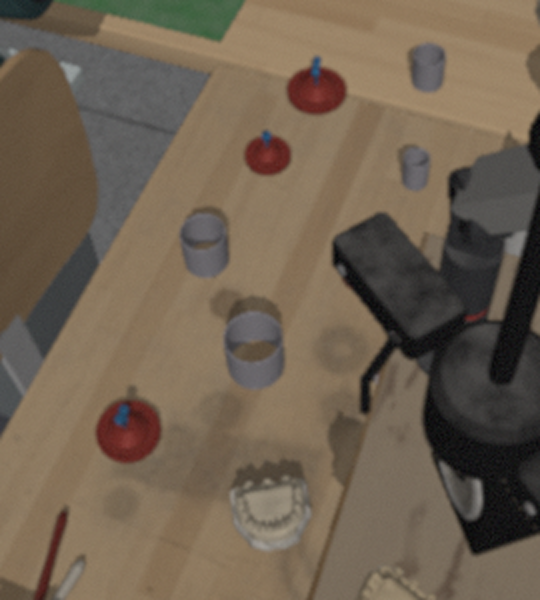

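```bash
cat >> h.py <<'E'
from scipy.optimize import minimize
R=dict(s=(16,45),m=(21,50),l=(26,54),xl=(31,58)); F=dict(s=24,m=29,l=34,xl=39)
G0=dict(ring_s=(.63,.124),ring_m=(.593,.283),ring_l=(.435,-.071),ring_xl=(.547,-.183),former_s=(.609,-.031),former_m=(.44,.095),former_l=(.438,-.296),former_xl=(.465,.219))
a_=np.linspace(0,2*np.pi,60,endpoint=False); C=np.c_[np.cos(a_),np.sin(a_)]
def hull(p,n,xy,z0=0.):
    k,s=n.split('_'); rad,zs=(R[s][0],(0,R[s][1])) if k=='ring' else (F[s],(0,10))
    X=np.vstack([np.c_[xy+C*rad/1e3,np.full(60,z0+z/1e3)] for z in zs])
    return cv2.convexHull(proj(p,X).astype(np.float32))[:,0]
def fit(p,n,guess,mask,z0=0.):
    # match projected outline (bbox edges + area centroid) to the mask, sub-pixel
    m=mask.astype(np.uint8)
    if n[0]=='r':
        c=max(cv2.findContours(m,0,1)[0],key=len); m=cv2.fillPoly(m*0,[cv2.convexHull(c)],1)
    S=8; x0,y0,w,h=cv2.boundingRect(m); x0-=12;y0-=12;w+=24;h+=24
    M=cv2.resize(m[y0:y0+h,x0:x0+w].astype(np.float32),(w*S,h*S),interpolation=cv2.INTER_LINEAR)>.5
    def cost(xy):
        H=(hull(p,n,xy,z0)-[x0,y0]+.5)*S-.5
        I=cv2.fillPoly(np.zeros(M.shape,np.uint8),[np.round(H).astype(np.int32)],1)>0
        return (I^M).sum()/(I|M).sum()
    o=minimize(cost,guess,method='Nelder-Mead',options=dict(initial_simplex=np.array(guess)+[[0,0],[.006,0],[0,.006]],xatol=1e-4,fatol=1e-4))
    return o.x,o.fun
def locate(p,names,guess=G0,z0=0.):
    out={}
    ms={k:[m for c in (k+'_s',k+'_xl') for m in optics.silhouettes(p,c)] for k in {n.split('_')[0] for n in names}}
    for n in names:
        c=hull(p,n,np.array(guess[n]),z0).mean(0)
        L=[(np.hypot(*(np.mean(np.reshape(m['bbox'],(2,2)),0)-c)),i) for i,m in enumerate(ms[n.split('_')[0]])]
        best=[fit(p,n,guess[n],ms[n.split('_')[0]][i]['mask'],z0) for d,i in sorted(L)[:3] if d<15+0.03*p['intrinsics'][0][0]/abs(p['pose'][2][3])]
        out[n]=min(best,key=lambda b:b[1]) if best else None
    return out
E
python3 - <<'E'
from h import *
for c in ('top','scene'):
    p=optics.capture(c)
    for n,v in locate(p,G0).items(): print(c,n,v and (np.round(v[0],4),round(v[1],3)))
print(monitor.sense()['clock'])
p=optics.capture('wrist'); print(np.round(p['pose'],3),p['intrinsics'])
E
```

```text
top ring_s (array([0.6259, 0.1193]), np.float64(0.049))
top ring_m (array([0.5916, 0.283 ]), np.float64(0.058))
top ring_l (array([ 0.4336, -0.0643]), np.float64(0.993))
top ring_xl (array([ 0.5379, -0.1767]), np.float64(0.04))
top former_s (array([ 0.609 , -0.0315]), np.float64(0.039))
top former_m (array([0.4445, 0.092 ]), np.float64(0.057))
top former_l (array([ 0.4454, -0.2984]), np.float64(0.048))
top former_xl (array([0.4637, 0.2156]), np.float64(0.052))
scene ring_s (array([0.6276, 0.122 ]), np.float64(0.117))
scene ring_m (array([0.5925, 0.2882]), np.float64(0.063))
scene ring_l (array([ 0.4368, -0.0676]), np.float64(0.065))
scene ring_xl (array([ 0.5406, -0.1743]), np.float64(0.053))
scene former_s None
scene former_m (array([0.4444, 0.0966]), np.float64(0.069))
scene former_l (array([ 0.445 , -0.2931]), np.float64(0.086))
scene former_xl (array([0.4655, 0.2203]), np.float64(0.064))
2.6
[[ 0.243 -0.933 -0.267  0.245]
 [-0.97  -0.233 -0.066 -0.661]
 [-0.     0.275 -0.961  0.384]
 [ 0.     0.     0.     1.   ]] [[338.61325594   0.         277.35515827]
 [  0.         338.61325594 207.38710542]
 [  0.           0.           1.        ]]
```

drive_tool --pt "0 0 0 0.122 0.0912" --pt "0 0 0 0.122 0.0912" --pt "0.0245 -0.0333 0 0 0.0912" --pt "0.0245 -0.0333 0 0 0.0912" --pt "0.0245 -0.0333 0 0 0.0912" --grip_force 20

```text
clock: 3.07
tool_pos: [0.2428, -0.5782, 0.2137]
ee_rot: [-0.0, 1.0, -0.001, -0.0]
ft_force: [0.7, 0.6, 0.1]
width: 0.091
grasp_force: 0.0
```

drive_tool --pt "0.0245 -0.0333 0 0 0.0912" --pt "0.0245 -0.0333 0 0 0.0912" --pt "0.0245 -0.0333 0 0 0.0912" --pt "0.0245 -0.0333 0 0 0.0912" --pt "0.0245 -0.0333 0 0 0.0912"

```text
clock: 3.48
tool_pos: [0.3658, -0.4113, 0.2142]
ee_rot: [0.0, 1.0, -0.0, 0.0]
ft_force: [0.1, -0.8, 0.3]
width: 0.0913
grasp_force: 0.0
```

drive_tool --pt "0.0245 -0.0333 0 0 0.0912" --pt "0.0245 -0.0333 0 0 0.0912" --pt "0.0245 -0.0333 0 0 0.0912" --pt "0.0245 -0.0333 0 0 0.0912" --pt "0.0245 -0.0333 0 0 0.0912"

```text
clock: 3.9
tool_pos: [0.4885, -0.2447, 0.2143]
ee_rot: [0.0, 1.0, -0.0, 0.0]
ft_force: [0.7, -0.2, 0.2]
width: 0.0914
grasp_force: 0.0
```

drive_tool --pt "0.017 -0.023 0.02 0 0.0912" --pt "0.017 -0.023 0.02 0 0.0912" --pt "0.017 -0.023 0.02 0 0.0912" --pt "0 0 0 0 0.0912" --pt "0 0 0 0 0.0912"

```text
clock: 4.32
tool_pos: [0.5385, -0.1764, 0.153]
ee_rot: [-0.0, 1.0, 0.001, -0.001]
ft_force: [0.0, -1.1, 0.6]
width: 0.0913
grasp_force: 0.0
```

```bash
cat > w.py <<'E'
import sys
from h import *
names=sys.argv[1].split(','); z0=float(sys.argv[3]) if len(sys.argv)>3 else 0
s=monitor.sense(); p=optics.capture('wrist'); save(p,'w_'+sys.argv[2])
t=s['tool_pos']; print('tcp',np.round(t,4),s['clock'])
for n,v in locate(p,names,z0=z0).items():
    if v:
        print(n,np.round(v[0],4),'iou err',round(v[1],3),'move x,y(tool)',np.round([v[0][0]-t[0],-(v[0][1]-t[1])],4))
        cv2.polylines(p['frame'],[np.round(hull(p,n,v[0],z0)).astype(np.int32)],True,(0,255,0),1)
    else: print(n,None)
save(p,'w_'+sys.argv[2]+'o')
E
python3 w.py ring_xl 1
```

```text
tcp [ 0.5385 -0.1764  0.153 ] 4.3167
ring_xl [ 0.5401 -0.1763] iou err 0.014 move x,y(tool) [ 0.0015 -0.0001]
```

View pics/w_1o.png

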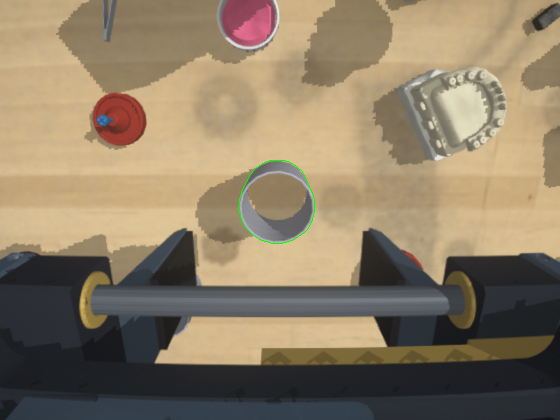

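drive_tool --pt "0.0015 0 0.035 0 0.0912" --pt "0 0 0.035 0 0.0912" --pt "0 0 0.033 0 0.0912" --pt "0 0 0.02 0 0.0912" --pt "0 0 0 0 0.0912"

```text
clock: 4.88
tool_pos: [0.5377, -0.1778, 0.0281]
ee_rot: [-0.001, 1.0, -0.001, -0.002]
ft_force: [-0.5, -0.1, 0.7]
width: 0.0911
grasp_force: 0.0
```

drive_tool --pt "0 0 0 0 0.058" --pt "0 0 0 0 0.058" --pt "0 0 0 0 0.058" --pt "0 0 0 0 0.058" --pt "0 0 0 0 0.058"

```text
clock: 5.3
tool_pos: [0.5409, -0.1778, 0.0323]
ee_rot: [0.0, 1.0, -0.0, 0.001]
ft_force: [-0.4, 0.1, 10.1]
width: 0.0625
grasp_force: 20.0
```

drive_tool --pt "0 0 -0.02 0 0.058" --pt "0 0 -0.035 0 0.058" --pt "0 0 -0.035 0 0.058" --pt "0 0 -0.035 0 0.058" --pt "0 0 0 0 0.058"

```text
clock: 5.72
tool_pos: [0.5433, -0.1786, 0.1628]
ee_rot: [0.002, 1.0, -0.0, 0.004]
ft_force: [1.6, -1.2, 0.7]
width: 0.0621
grasp_force: 20.0
```

drive_tool --pt "-0.011 -0.0394 0 0 0.058" --pt "-0.011 -0.0394 0 0 0.058" --pt "-0.011 -0.0394 0 0 0.058" --pt "-0.011 -0.0394 0 0 0.058" --pt "-0.011 -0.0394 0 0 0.058"

```text
clock: 6.13
tool_pos: [0.4842, 0.021, 0.1561]
ee_rot: [-0.0, 1.0, -0.0, 0.0]
ft_force: [1.5, 0.1, -1.4]
width: 0.062
grasp_force: 20.0
```

drive_tool --pt "-0.011 -0.0394 0 0 0.058" --pt "-0.011 -0.0394 0 0 0.058" --pt "0 0 0 0 0.058" --pt "0 0 0 0 0.058" --pt "0 0 0 0 0.058"

```text
clock: 6.55
tool_pos: [0.4631, 0.0984, 0.156]
ee_rot: [0.0, 1.0, 0.0, 0.0]
ft_force: [0.3, 0.6, -1.5]
width: 0.0624
grasp_force: 20.0
```

```bash
python3 w.py former_xl,former_m,former_s,ring_s,ring_m 2
```

```text
tcp [0.4631 0.0984 0.156 ] 6.55Traceback (most recent call last):
  File "w.py", line 6, in <module>
    for n,v in locate(p,names,z0=z0).items():
               ~~~~~~^^^^^^^^^^^^^^^
  File "h.py", line 40, in locate
    best=[fit(p,n,guess[n],ms[n.split('_')[0]][i]['mask'],z0) for d,i in sorted(L)[:3] if d<15+0.03*p['intrinsics'][0][0]/abs(p['pose'][2][3])]
          ~~~^^^^^^^^^^^^^^^^^^^^^^^^^^^^^^^^^^^^^^^^^^^^^^^^
  File "h.py", line 27, in fit
    M=cv2.resize(m[y0:y0+h,x0:x0+w].astype(np.float32),(w*S,h*S),interpolation=cv2.INTER_LINEAR)>.5
      ~~~~~~~~~~^^^^^^^^^^^^^^^^^^^^^^^^^^^^^^^^^^^^^^^^^^^^^^^^^^^^^^^^^^^^^^^^^^^^^^^^^^^^^^^^
cv2.error: OpenCV(4.12.0) /io/opencv/modules/imgproc/src/resize.cpp:4208: error: (-215:Assertion failed) !ssize.empty() in function 'resize'
```

Pad the mask so edge cases work, and rerun.

```bash
python3 - <<'E'
t=open('h.py').read()
t=t.replace("x0-=12;y0-=12;w+=24;h+=24","m=cv2.copyMakeBorder(m,12,12,12,12,cv2.BORDER_CONSTANT); w+=24;h+=24")
t=t.replace("([x0,y0]","[x0,y0]").replace("-[x0,y0]+.5","-[x0-12,y0-12]+.5")
open('h.py','w').write(t)
E
python3 w.py former_xl,former_m,former_s,ring_s,ring_m 2
```

```text
tcp [0.4634 0.0974 0.1559] 6.8
former_xl [0.4644 0.2162] iou err 0.038 move x,y(tool) [ 0.001  -0.1188]
former_m [0.4455 0.0939] iou err 0.681 move x,y(tool) [-0.0179  0.0035]
former_s [ 0.61   -0.0298] iou err 0.05 move x,y(tool) [0.1466 0.1272]
ring_s [0.6262 0.1208] iou err 0.335 move x,y(tool) [ 0.1628 -0.0233]
ring_m [0.5929 0.2847] iou err 0.039 move x,y(tool) [ 0.1296 -0.1873]
```

View pics/w_2o.png

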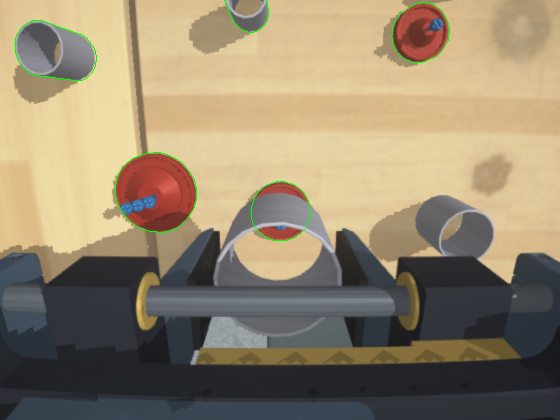

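drive_tool --pt "0.0003 -0.0397 0 0 0.058" --pt "0.0003 -0.0397 0 0 0.058" --pt "0 -0.0397 0 0 0.058" --pt "0 0 0 0 0.058" --pt "0 0 0 0 0.058"

```text
clock: 7.47
tool_pos: [0.4636, 0.2189, 0.1559]
ee_rot: [-0.0, 1.0, 0.001, 0.0]
ft_force: [0.2, -0.3, -1.6]
width: 0.0626
grasp_force: 20.0
```

```bash
python3 w.py former_xl,former_m,former_s,ring_s,ring_m 3
```

```text
tcp [0.4636 0.2189 0.1559] 7.4667
former_xl [0.4642 0.2162] iou err 0.402 move x,y(tool) [0.0006 0.0027]
former_m [0.4454 0.093 ] iou err 0.04 move x,y(tool) [-0.0182  0.1259]
former_s [ 0.61   -0.0306] iou err 0.235 move x,y(tool) [0.1464 0.2495]
ring_s [0.627  0.1206] iou err 0.301 move x,y(tool) [0.1634 0.0984]
ring_m [0.5931 0.2855] iou err 0.023 move x,y(tool) [ 0.1295 -0.0666]
```

View pics/w_3o.png

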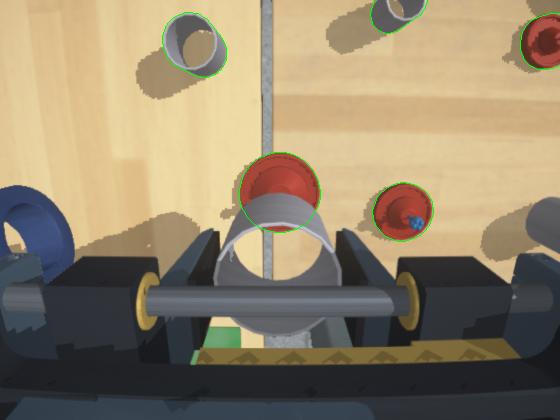

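drive_tool --pt "0.0005 0.0025 0.02 0 0.058" --pt "0 0 0.02 0 0.058" --pt "0 0 0.02 0 0.058" --pt "0 0 0.01 0 0.058" --pt "0 0 0 0 0.058"

```text
clock: 8.13
tool_pos: [0.4632, 0.2138, 0.0842]
ee_rot: [0.001, 1.0, -0.001, -0.002]
ft_force: [-0.5, 0.0, -1.6]
width: 0.0623
grasp_force: 20.0
```

drive_tool --pt "0 0 0.01 0 0.058" --pt "0 0 0.01 0 0.058" --pt "0 0 0.008 0 0.058" --pt "0 0 0.005 0 0.058" --pt "0 0 0 0 0.058"

```text
clock: 8.55
tool_pos: [0.4637, 0.2147, 0.0519]
ee_rot: [0.0, 1.0, -0.0, -0.001]
ft_force: [0.4, 1.0, -2.1]
width: 0.0621
grasp_force: 20.0
```

drive_tool --pt "0 0 0.004 0 0.058" --pt "0 0 0.004 0 0.058" --pt "0 0 0 0 0.058" --pt "0 0 0 0 0.058"

```text
clock: 8.88
tool_pos: [0.4642, 0.2149, 0.0449]
ee_rot: [0.0, 1.0, -0.0, -0.0]
ft_force: [-0.2, -0.5, -1.1]
width: 0.0625
grasp_force: 20.0
```

drive_tool --pt "0 0 0.002 0 0.058" --pt "0 0 0 0 0.058" --pt "0 0 0 0 0.058"

```text
clock: 9.13
tool_pos: [0.4644, 0.215, 0.043]
ee_rot: [-0.0, 1.0, -0.0, 0.0]
ft_force: [0.5, 0.0, -2.1]
width: 0.0622
grasp_force: 20.0
```

drive_tool --pt "0 0 0.0015 0 0.058" --pt "0 0 0 0 0.058" --pt "0 0 0 0 0.058"

```text
clock: 9.38
tool_pos: [0.4644, 0.215, 0.0415]
ee_rot: [-0.0, 1.0, -0.0, 0.0]
ft_force: [1.0, 1.1, -1.4]
width: 0.0619
grasp_force: 20.0
```

drive_tool --pt "0 0 0.001 0 0.058" --pt "0 0 0 0 0.058" --pt "0 0 0 0 0.058"

```text
clock: 9.63
tool_pos: [0.4643, 0.215, 0.0405]
ee_rot: [-0.0, 1.0, -0.0, 0.0]
ft_force: [0.5, 0.8, -0.9]
width: 0.0622
grasp_force: 20.0
```

drive_tool --pt "0 0 0.001 0 0.058" --pt "0 0 0 0 0.058" --pt "0 0 0 0 0.058"

```text
clock: 9.88
tool_pos: [0.4646, 0.215, 0.0401]
ee_rot: [-0.0, 1.0, -0.0, 0.0]
ft_force: [-2.7, -0.9, 15.6]
width: 0.0621
grasp_force: 20.0
```

drive_tool --pt "0 0 -0.0004 0 0.072" --pt "0 0 0 0 0.072" --pt "0 0 0 0 0.085" --pt "0 0 -0.02 0 0.085" --pt "0 0 -0.04 0 0.085"

```text
clock: 10.3
tool_pos: [0.4615, 0.2138, 0.097]
ee_rot: [0.001, 1.0, -0.0, -0.003]
ft_force: [-0.1, 0.3, 0.2]
width: 0.085
grasp_force: 0.0
```

drive_tool --pt "0 0 -0.04 0 0.085" --pt "0 0 -0.02 0 0.085" --pt "0 0 0 0 0.085" --pt "0 0 0 0 0.085"

```text
clock: 10.63
tool_pos: [0.4647, 0.2151, 0.1608]
ee_rot: [-0.0, 1.0, -0.0, 0.001]
ft_force: [0.0, 0.7, -0.1]
width: 0.0852
grasp_force: 0.0
```

```bash
python3 w.py former_m,ring_m 4; python3 - <<'E'
from h import *
import cv2
p=optics.capture('wrist')
G0['ring_xl']=(.464,.215)
v=locate(p,['ring_xl'],G0,.008)['ring_xl']; print(v)
E
```

```text
tcp [0.4647 0.2151 0.1608] 10.6333
former_m [0.4454 0.0932] iou err 0.017 move x,y(tool) [-0.0193  0.1219]
ring_m [0.5933 0.2855] iou err 0.031 move x,y(tool) [ 0.1286 -0.0704]
(array([0.46325611, 0.21428812]), np.float64(0.015157775699715112))
```

View pics/w_4o.png

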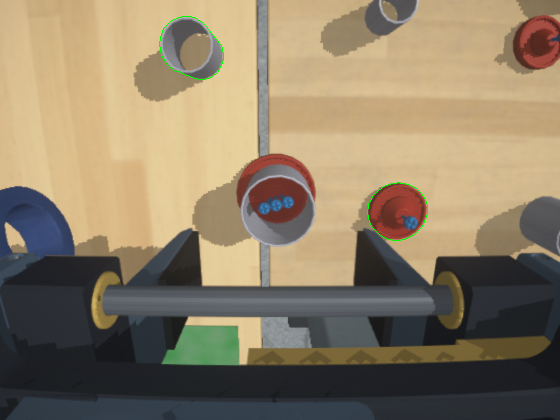

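drive_tool --pt "0.0322 -0.0176 0 0 0.08" --pt "0.0322 -0.0176 0 0 0.08" --pt "0.0322 -0.0176 0 0 0.08" --pt "0.0322 -0.0176 0 0 0.08" --pt "0 0 0 0 0.08"

```text
clock: 11.45
tool_pos: [0.5978, 0.2878, 0.1597]
ee_rot: [-0.001, 1.0, -0.0, 0.001]
ft_force: [-0.8, -0.5, -0.1]
width: 0.08
grasp_force: 0.0
```

drive_tool --pt "0 0 0 0 0.08" --pt "0 0 0 0 0.08"

```text
clock: 11.62
tool_pos: [0.5922, 0.2849, 0.1589]
ee_rot: [0.0, 1.0, -0.0, -0.001]
ft_force: [-1.4, -0.2, 0.0]
width: 0.0802
grasp_force: 0.0
```

```bash
python3 w.py ring_m,ring_s 5
```

```text
tcp [0.5922 0.2849 0.1589] 11.6167
ring_m [0.5939 0.2857] iou err 0.033 move x,y(tool) [ 0.0017 -0.0007]
ring_s [0.6273 0.121 ] iou err 0.041 move x,y(tool) [0.0351 0.1639]
```

drive_tool --pt "0.001 -0.0005 0.035 0 0.08" --pt "0 0 0.04 0 0.08" --pt "0 0 0.035 0 0.08" --pt "0 0 0.0245 0 0.08" --pt "0 0 0 0 0.08"

```text
clock: 12.18
tool_pos: [0.5905, 0.2841, 0.0207]
ee_rot: [0.001, 1.0, -0.0, -0.003]
ft_force: [-0.4, -0.9, -0.6]
width: 0.08
grasp_force: 0.0
```

drive_tool --pt "0 0 0 0 0.05" --pt "0 0 0 0 0.038" --pt "0 0 0 0 0.038" --pt "0 0 0 0 0.038" --pt "0 0 0 0 0.038"

```text
clock: 12.6
tool_pos: [0.5948, 0.2861, 0.0269]
ee_rot: [-0.0, 1.0, -0.0, 0.001]
ft_force: [0.5, -0.3, -0.1]
width: 0.0496
grasp_force: 0.0
```

drive_tool --pt "0 0 0 0 0.038" --pt "0 0 0 0 0.038"

```text
clock: 12.77
tool_pos: [0.5945, 0.286, 0.0262]
ee_rot: [-0.0, 1.0, -0.0, 0.0]
ft_force: [-1.7, -1.0, 6.8]
width: 0.0412
grasp_force: 20.0
```

drive_tool --pt "0 0 -0.02 0 0.038" --pt "0 0 -0.035 0 0.038" --pt "0 0 -0.035 0 0.038" --pt "0 0 -0.03 0 0.038" --pt "0 0 0 0 0.038"

```text
clock: 13.18
tool_pos: [0.5969, 0.2871, 0.1517]
ee_rot: [-0.002, 1.0, -0.0, 0.004]
ft_force: [1.4, 0.9, -0.1]
width: 0.0413
grasp_force: 20.0
```

drive_tool --pt "-0.0248 0.0322 0 0 0.038" --pt "-0.0248 0.0322 0 0 0.038" --pt "-0.0248 0.0322 0 0 0.038" --pt "-0.0248 0.0322 0 0 0.038" --pt "-0.0248 0.0322 0 0 0.038"

```text
clock: 13.6
tool_pos: [0.4683, 0.1237, 0.1449]
ee_rot: [0.0, 1.0, 0.0, -0.0]
ft_force: [0.4, -1.3, -0.0]
width: 0.0408
grasp_force: 20.0
```

drive_tool --pt "-0.0248 0.0322 0 0 0.038" --pt "0 0 0 0 0.038" --pt "0 0 0 0 0.038" --pt "0 0 0 0 0.038"

```text
clock: 13.93
tool_pos: [0.4458, 0.0927, 0.1456]
ee_rot: [-0.0, 1.0, -0.0, 0.0]
ft_force: [0.4, 0.6, -1.2]
width: 0.0413
grasp_force: 20.0
```

```bash
python3 w.py former_m,former_s,ring_l,ring_s 6
```

```text
tcp [0.4458 0.0927 0.1456] 13.9333
former_m [0.4458 0.0934] iou err 0.186 move x,y(tool) [ 0.     -0.0007]
former_s [ 0.611  -0.0303] iou err 0.276 move x,y(tool) [0.1652 0.123 ]
ring_l [ 0.436  -0.0701] iou err 0.023 move x,y(tool) [-0.0098  0.1628]
ring_s None
```

View pics/w_6o.png

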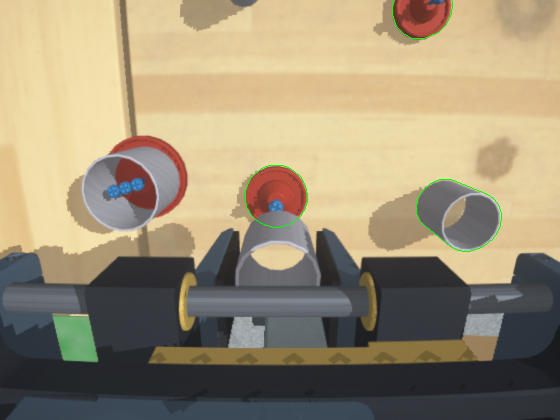

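drive_tool --pt "0 -0.0005 0.02 0 0.038" --pt "0 0 0.02 0 0.038" --pt "0 0 0.02 0 0.038" --pt "0 0 0.01 0 0.038" --pt "0 0 0 0 0.038"

```text
clock: 14.6
tool_pos: [0.4441, 0.0932, 0.0735]
ee_rot: [0.0, 1.0, 0.0, -0.002]
ft_force: [-1.0, -0.6, -0.9]
width: 0.041
grasp_force: 20.0
```

drive_tool --pt "0 0 0.01 0 0.038" --pt "0 0 0.01 0 0.038" --pt "0 0 0.01 0 0.038" --pt "0 0 0.005 0 0.038" --pt "0 0 0 0 0.038"

```text
clock: 15.02
tool_pos: [0.4446, 0.093, 0.0393]
ee_rot: [0.0, 1.0, -0.0, -0.001]
ft_force: [-0.1, -0.2, -0.7]
width: 0.0411
grasp_force: 20.0
```

drive_tool --pt "0 0 0.002 0 0.038" --pt "0 0 0 0 0.038" --pt "0 0 0 0 0.038"

```text
clock: 15.27
tool_pos: [0.4454, 0.0932, 0.0386]
ee_rot: [-0.0, 1.0, -0.0, 0.0]
ft_force: [-0.2, -1.2, -1.2]
width: 0.0413
grasp_force: 20.0
```

drive_tool --pt "0 0 0.0015 0 0.038" --pt "0 0 0 0 0.038" --pt "0 0 0 0 0.038"

```text
clock: 15.52
tool_pos: [0.4453, 0.0931, 0.037]
ee_rot: [-0.0, 1.0, -0.0, 0.0]
ft_force: [-0.2, 0.2, -0.7]
width: 0.0412
grasp_force: 20.0
```

drive_tool --pt "0 0 0.0015 0 0.038" --pt "0 0 0 0 0.038" --pt "0 0 0 0 0.038"

```text
clock: 15.77
tool_pos: [0.4452, 0.0931, 0.0353]
ee_rot: [-0.0, 1.0, -0.0, -0.0]
ft_force: [-0.2, -0.1, -1.1]
width: 0.0413
grasp_force: 20.0
```

drive_tool --pt "0 0 0.001 0 0.038" --pt "0 0 0 0 0.038" --pt "0 0 0 0 0.038"

```text
clock: 16.02
tool_pos: [0.4452, 0.0931, 0.0343]
ee_rot: [0.0, 1.0, -0.0, -0.0]
ft_force: [0.7, -0.3, -0.9]
width: 0.041
grasp_force: 20.0
```

drive_tool --pt "0 0 0.0007 0 0.038" --pt "0 0 0 0 0.038" --pt "0 0 0 0 0.038"

```text
clock: 16.27
tool_pos: [0.4454, 0.0932, 0.0341]
ee_rot: [-0.0, 1.0, -0.0, -0.0]
ft_force: [-4.4, 0.5, 12.3]
width: 0.0411
grasp_force: 20.0
```

drive_tool --pt "0 0 -0.0004 0 0.055" --pt "0 0 0 0 0.055" --pt "0 0 0 0 0.07" --pt "0 0 -0.02 0 0.08" --pt "0 0 -0.04 0 0.08"

```text
clock: 16.68
tool_pos: [0.4426, 0.0927, 0.0916]
ee_rot: [0.001, 1.0, -0.0, -0.003]
ft_force: [-0.2, 0.4, 0.0]
width: 0.0716
grasp_force: 0.0
```

drive_tool --pt "0 0 -0.04 0 0.08" --pt "0 0 -0.025 0 0.08" --pt "-0.0023 0.04 0 0 0.085" --pt "-0.0023 0.04 0 0 0.085" --pt "-0.0023 0.04 0 0 0.085"

```text
clock: 17.1
tool_pos: [0.4383, -0.0278, 0.1597]
ee_rot: [0.0, 1.0, 0.001, 0.001]
ft_force: [0.4, 0.4, -0.1]
width: 0.0848
grasp_force: 0.0
```

drive_tool --pt "-0.0023 0.04 0 0 0.085" --pt "0 0.003 0 0 0.085" --pt "0 0 0 0 0.085" --pt "0 0 0 0 0.085"

```text
clock: 17.43
tool_pos: [0.4359, -0.0698, 0.1589]
ee_rot: [-0.0, 1.0, -0.001, -0.0]
ft_force: [-0.4, 0.3, 0.5]
width: 0.085
grasp_force: 0.0
```

```bash
sed -i "s/^G0=.*/&\nG0['ring_m']=(.4454,.0932)/" h.py; python3 w.py ring_l,former_l,former_s 7; python3 - <<'E'
from h import *
p=optics.capture('wrist'); print(locate(p,['ring_m'],z0=.008))
E
```

```text
tcp [ 0.4359 -0.0698  0.1589] 17.4333
ring_l [ 0.4354 -0.0702] iou err 0.021 move x,y(tool) [-0.0005  0.0004]
former_l [ 0.4467 -0.2976] iou err 0.049 move x,y(tool) [0.0108 0.2278]
former_s [ 0.6107 -0.0297] iou err 0.368 move x,y(tool) [ 0.1749 -0.0401]
{'ring_m': (array([0.44390794, 0.09209396]), np.float64(0.020734061082836864))}
```

View pics/w_7o.png

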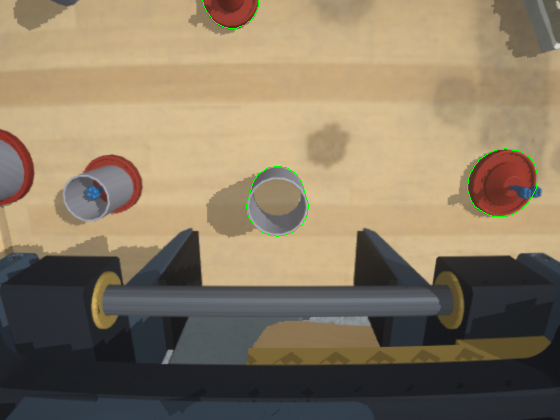

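drive_tool --pt "-0.0005 0.0004 0.035 0 0.085" --pt "0 0 0.04 0 0.085" --pt "0 0 0.034 0 0.085" --pt "0 0 0.02 0 0.085" --pt "0 0 0 0 0.085"

```text
clock: 18.25
tool_pos: [0.433, -0.0695, 0.0267]
ee_rot: [-0.001, 1.0, 0.0, -0.003]
ft_force: [-0.2, 0.5, -0.7]
width: 0.085
grasp_force: 0.0
```

drive_tool --pt "0 0 0 0 0.06" --pt "0 0 0 0 0.048" --pt "0 0 0 0 0.048" --pt "0 0 0 0 0.048" --pt "0 0 0 0 0.048"

```text
clock: 18.67
tool_pos: [0.4363, -0.0704, 0.0311]
ee_rot: [0.0, 1.0, -0.0, 0.001]
ft_force: [0.5, 1.7, 0.3]
width: 0.0545
grasp_force: 0.7
```

drive_tool --pt "0 0 0 0 0.048" --pt "0 0 0 0 0.048"

```text
clock: 18.83
tool_pos: [0.4362, -0.0704, 0.0309]
ee_rot: [0.0, 1.0, -0.0, 0.001]
ft_force: [-1.8, 0.9, 12.8]
width: 0.0519
grasp_force: 20.0
```

drive_tool --pt "0 0 -0.02 0 0.048" --pt "0 0 -0.035 0 0.048" --pt "0 0 -0.035 0 0.048" --pt "0 0 -0.03 0 0.048" --pt "0 0 0 0 0.048"

```text
clock: 19.25
tool_pos: [0.4383, -0.0709, 0.1555]
ee_rot: [0.001, 1.0, -0.0, 0.004]
ft_force: [2.5, -0.6, -0.2]
width: 0.0518
grasp_force: 20.0
```

drive_tool --pt "0.0017 0.0378 0 0 0.048" --pt "0.0017 0.0378 0 0 0.048" --pt "0.0017 0.0378 0 0 0.048" --pt "0.0017 0.0378 0 0 0.048" --pt "0.0017 0.0378 0 0 0.048"

```text
clock: 19.67
tool_pos: [0.4435, -0.261, 0.1499]
ee_rot: [0.0, 1.0, -0.0, 0.0]
ft_force: [-0.2, 0.2, -1.5]
width: 0.0518
grasp_force: 20.0
```

drive_tool --pt "0.0017 0.0378 0 0 0.048" --pt "0 0 0 0 0.048" --pt "0 0 0 0 0.048" --pt "0 0 0 0 0.048"

```text
clock: 20.0
tool_pos: [0.4451, -0.2967, 0.1496]
ee_rot: [-0.0, 1.0, -0.0, -0.0]
ft_force: [-0.0, 0.1, -0.6]
width: 0.0516
grasp_force: 20.0
```

```bash
python3 w.py former_l 8
```

```text
tcp [ 0.4451 -0.2967  0.1496] 20.0
former_l [ 0.4465 -0.2971] iou err 0.288 move x,y(tool) [0.0014 0.0004]
```

View pics/w_8o.png

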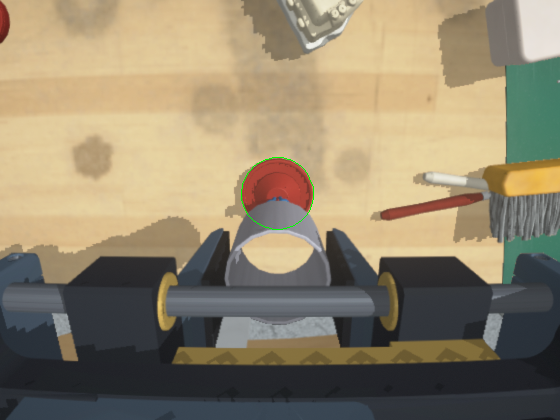

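drive_tool --pt "0.001 0.0004 0.02 0 0.048" --pt "0 0 0.02 0 0.048" --pt "0 0 0.02 0 0.048" --pt "0 0 0.01 0 0.048" --pt "0 0 0 0 0.048"

```text
clock: 20.57
tool_pos: [0.4457, -0.296, 0.0783]
ee_rot: [-0.001, 1.0, 0.0, -0.001]
ft_force: [-1.4, 1.1, -1.3]
width: 0.0517
grasp_force: 20.0
```

drive_tool --pt "0 0 0.01 0 0.048" --pt "0 0 0.01 0 0.048" --pt "0 0 0.01 0 0.048" --pt "0 0 0.005 0 0.048" --pt "0 0 0 0 0.048"

```text
clock: 20.98
tool_pos: [0.4461, -0.2971, 0.0439]
ee_rot: [-0.0, 1.0, -0.0, -0.001]
ft_force: [0.7, 0.6, -1.2]
width: 0.0518
grasp_force: 20.0
```

drive_tool --pt "0 0 0.002 0 0.048" --pt "0 0 0 0 0.048" --pt "0 0 0.0015 0 0.048" --pt "0 0 0 0 0.048" --pt "0 0 0 0 0.048"

```text
clock: 21.4
tool_pos: [0.4467, -0.2975, 0.0417]
ee_rot: [0.0, 1.0, -0.0, 0.0]
ft_force: [0.5, -0.7, -1.0]
width: 0.0516
grasp_force: 20.0
```

drive_tool --pt "0 0 0.0015 0 0.048" --pt "0 0 0 0 0.048" --pt "0 0 0 0 0.048"

```text
clock: 21.65
tool_pos: [0.4466, -0.2975, 0.04]
ee_rot: [-0.0, 1.0, -0.0, -0.0]
ft_force: [-0.1, 0.2, -0.5]
width: 0.0521
grasp_force: 20.0
```

drive_tool --pt "0 0 0.001 0 0.048" --pt "0 0 0 0 0.048" --pt "0 0 0 0 0.048"

```text
clock: 21.9
tool_pos: [0.4467, -0.2975, 0.0391]
ee_rot: [0.0, 1.0, -0.0, 0.0]
ft_force: [-0.6, -1.0, -0.1]
width: 0.0516
grasp_force: 20.0
```

drive_tool --pt "0 0 0.0007 0 0.048" --pt "0 0 0 0 0.048" --pt "0 0 0 0 0.048"

```text
clock: 22.15
tool_pos: [0.4468, -0.2976, 0.0389]
ee_rot: [0.0, 1.0, -0.0, 0.0]
ft_force: [-3.9, 2.7, 13.8]
width: 0.0515
grasp_force: 20.0
```

drive_tool --pt "0 0 -0.0004 0 0.065" --pt "0 0 0 0 0.065" --pt "0 0 0 0 0.08" --pt "0 0 -0.02 0 0.085" --pt "0 0 -0.04 0 0.085"

```text
clock: 22.57
tool_pos: [0.4443, -0.2958, 0.0958]
ee_rot: [-0.002, 1.0, -0.0, -0.003]
ft_force: [-0.3, -0.4, -0.4]
width: 0.0824
grasp_force: 0.0
```

drive_tool --pt "0 0 -0.04 0 0.085" --pt "0 0 -0.022 0 0.085" --pt "0 0 0 0 0.085" --pt "0 0 0 0 0.085"

```text
clock: 22.9
tool_pos: [0.4472, -0.2979, 0.1619]
ee_rot: [0.001, 1.0, -0.0, 0.001]
ft_force: [0.1, 0.3, -0.2]
width: 0.085
grasp_force: 0.0
```

```bash
sed -i "s/^G0=.*/&\nG0['ring_l']=(.4465,-.297)/" h.py; python3 w.py ring_l 9 0.008
```

```text
tcp [ 0.4472 -0.2979  0.1619] 22.9
ring_l [ 0.4458 -0.2983] iou err 0.019 move x,y(tool) [-0.0014  0.0004]
```

drive_tool --pt "0.0164 -0.0381 0 0 0.08" --pt "0.0164 -0.0381 0 0 0.08" --pt "0.0164 -0.0381 0 0 0.08" --pt "0.0164 -0.0381 0 0 0.08" --pt "0.0164 -0.0381 0 0 0.08"

```text
clock: 23.47
tool_pos: [0.5284, -0.105, 0.1594]
ee_rot: [-0.0, 1.0, -0.0, -0.001]
ft_force: [0.7, -1.0, -0.3]
width: 0.0803
grasp_force: 0.0
```

drive_tool --pt "0.0164 -0.0381 0 0 0.08" --pt "0.0164 -0.0381 0 0 0.08" --pt "0.0164 -0.0381 0 0 0.08" --pt "0.0164 -0.0381 0 0 0.08" --pt "0.0164 -0.0381 0 0 0.08"

```text
clock: 23.88
tool_pos: [0.6104, 0.0856, 0.1591]
ee_rot: [0.0, 1.0, 0.0, -0.001]
ft_force: [0.7, -1.8, -0.3]
width: 0.0798
grasp_force: 0.0
```

drive_tool --pt "0.0164 -0.0381 0 0 0.07" --pt "0 0 0 0 0.07" --pt "0 0 0 0 0.07" --pt "0 0 0 0 0.07" --pt "0 0 0 0 0.07"

```text
clock: 24.3
tool_pos: [0.6263, 0.1206, 0.1598]
ee_rot: [0.0, 1.0, -0.0, -0.001]
ft_force: [-0.5, -0.1, -0.1]
width: 0.0702
grasp_force: 0.0
```

```bash
python3 w.py ring_s,former_s 10
```

```text
tcp [0.6263 0.1206 0.1598] 24.3
ring_s None
former_s [ 0.61   -0.0303] iou err 0.039 move x,y(tool) [-0.0163  0.151 ]
```

View pics/w_9o.png

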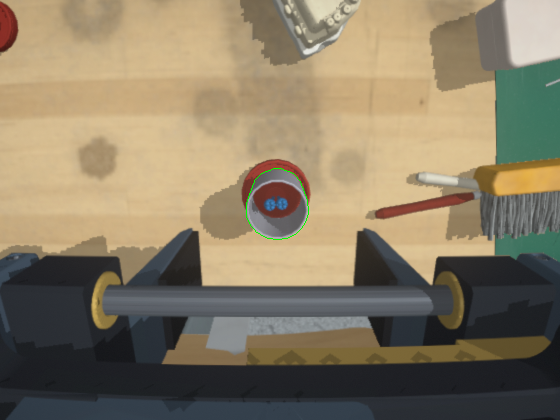

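Ring_l is seated at (277,203). Ring_s was missed by the network here; retry.

```bash
python3 w.py ring_s,former_s 11;
```

```text
tcp [0.627  0.1208 0.1608] 24.55
ring_s [0.6266 0.1204] iou err 0.033 move x,y(tool) [-0.0004  0.0005]
former_s [ 0.6101 -0.0305] iou err 0.049 move x,y(tool) [-0.017   0.1513]
```

View pics/w_11o.png

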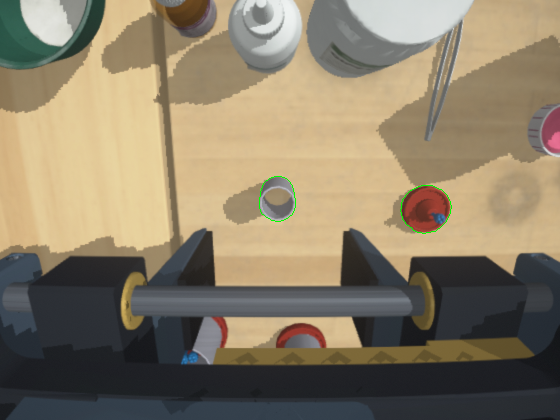

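drive_tool --pt "-0.0003 0.0004 0.035 0 0.07" --pt "0 0 0.04 0 0.07" --pt "0 0 0.04 0 0.07" --pt "0 0 0.025 0 0.06" --pt "0 0 0 0 0.05"

```text
clock: 25.22
tool_pos: [0.6234, 0.1207, 0.0157]
ee_rot: [0.001, 1.0, -0.0, -0.004]
ft_force: [-1.3, -1.6, -1.1]
width: 0.0594
grasp_force: 0.0
```

drive_tool --pt "0 0 0 0 0.05" --pt "0 0 0 0 0.04" --pt "0 0 0 0 0.028" --pt "0 0 0 0 0.028" --pt "0 0 0 0 0.028"

```text
clock: 25.63
tool_pos: [0.6282, 0.1214, 0.0227]
ee_rot: [-0.0, 1.0, -0.0, 0.001]
ft_force: [-0.4, -0.1, 9.8]
width: 0.032
grasp_force: 20.0
```

drive_tool --pt "0 0 0 0 0.028" --pt "0 0 0 0 0.028"

```text
clock: 25.8
tool_pos: [0.6282, 0.1214, 0.0227]
ee_rot: [-0.0, 1.0, -0.0, 0.001]
ft_force: [-0.9, -0.1, 10.1]
width: 0.0321
grasp_force: 20.0
```

drive_tool --pt "0 0 -0.02 0 0.028" --pt "0 0 -0.035 0 0.028" --pt "0 0 -0.035 0 0.028" --pt "0 0 -0.03 0 0.028" --pt "0 0 0 0 0.028"

```text
clock: 26.22
tool_pos: [0.6302, 0.1218, 0.1479]
ee_rot: [-0.001, 1.0, -0.0, 0.005]
ft_force: [1.4, -0.1, -0.6]
width: 0.032
grasp_force: 20.0
```

drive_tool --pt "-0.0043 0.0379 0 0 0.028" --pt "-0.0043 0.0379 0 0 0.028" --pt "-0.0043 0.0379 0 0 0.028" --pt "-0.0043 0.0379 0 0 0.028" --pt "0 0 0 0 0.028"

```text
clock: 26.63
tool_pos: [0.6089, -0.0352, 0.1412]
ee_rot: [0.0, 1.0, -0.002, 0.0]
ft_force: [-0.1, 1.0, -0.4]
width: 0.0321
grasp_force: 20.0
```

drive_tool --pt "0 0 0 0 0.028" --pt "0 0 0 0 0.028"

```text
clock: 26.8
tool_pos: [0.6097, -0.0303, 0.1411]
ee_rot: [-0.0, 1.0, -0.0, 0.0]
ft_force: [0.3, 0.4, -1.5]
width: 0.032
grasp_force: 20.0
```

```bash
python3 w.py former_s 12
```

```text
tcp [ 0.6097 -0.0303  0.1411] 26.8
former_s [ 0.6097 -0.0302] iou err 0.039 move x,y(tool) [-0.     -0.0001]
```

View pics/w_12o.png

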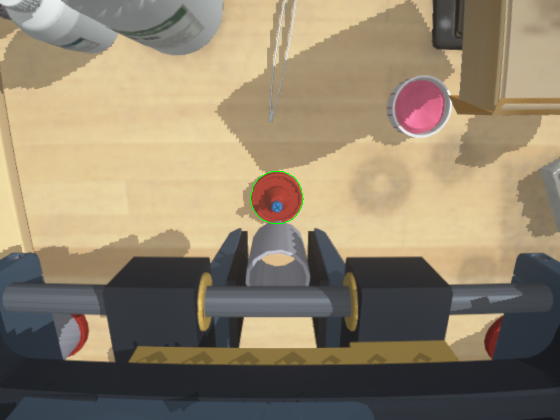

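drive_tool --pt "0.0007 0 0.02 0 0.028" --pt "0 0 0.02 0 0.028" --pt "0 0 0.02 0 0.028" --pt "0 0 0.01 0 0.028" --pt "0 0 0 0 0.028"

```text
clock: 27.37
tool_pos: [0.609, -0.0295, 0.0686]
ee_rot: [-0.0, 1.0, 0.0, -0.002]
ft_force: [-1.1, 0.8, -0.4]
width: 0.0324
grasp_force: 20.0
```

drive_tool --pt "0 0 0.01 0 0.028" --pt "0 0 0.01 0 0.028" --pt "0 0 0.01 0 0.028" --pt "0 0 0.005 0 0.028" --pt "0 0 0 0 0.028"

```text
clock: 27.78
tool_pos: [0.6096, -0.0303, 0.0345]
ee_rot: [-0.0, 1.0, -0.0, -0.001]
ft_force: [-0.4, 0.0, -1.1]
width: 0.0321
grasp_force: 20.0
```

drive_tool --pt "0 0 0.002 0 0.028" --pt "0 0 0 0 0.028" --pt "0 0 0.0015 0 0.028" --pt "0 0 0 0 0.028" --pt "0 0 0 0 0.028"

```text
clock: 28.2
tool_pos: [0.6104, -0.0304, 0.0324]
ee_rot: [0.0, 1.0, -0.0, 0.0]
ft_force: [0.6, 0.7, 0.1]
width: 0.0323
grasp_force: 20.0
```

drive_tool --pt "0 0 0.001 0 0.028" --pt "0 0 0 0 0.028" --pt "0 0 0 0 0.028"

```text
clock: 28.45
tool_pos: [0.6103, -0.0304, 0.0312]
ee_rot: [-0.0, 1.0, -0.0, -0.0]
ft_force: [0.5, 0.4, 0.0]
width: 0.0322
grasp_force: 20.0
```

drive_tool --pt "0 0 0.0008 0 0.028" --pt "0 0 0 0 0.028" --pt "0 0 0 0 0.028"

```text
clock: 28.7
tool_pos: [0.6105, -0.0304, 0.0308]
ee_rot: [0.0, 1.0, -0.0, 0.0]
ft_force: [-2.7, 1.0, 4.2]
width: 0.032
grasp_force: 20.0
```

Contact at the expected height; nudge once, release and retreat.

drive_tool --pt "0 0 0.0004 0 0.028" --pt "0 0 0 0 0.028" --pt "0 0 0 0 0.028"

```text
clock: 28.95
tool_pos: [0.6106, -0.0304, 0.0307]
ee_rot: [0.0, 1.0, -0.0, 0.0]
ft_force: [-4.0, 0.4, 11.2]
width: 0.032
grasp_force: 20.0
```

drive_tool --pt "0 0 -0.0004 0 0.045" --pt "0 0 0 0 0.045" --pt "0 0 0 0 0.06" --pt "0 0 -0.02 0 0.07" --pt "0 0 -0.04 0 0.07"

```text
clock: 29.37
tool_pos: [0.6074, -0.0302, 0.0871]
ee_rot: [-0.0, 1.0, -0.0, -0.004]
ft_force: [-0.1, 0.9, -0.5]
width: 0.062
grasp_force: 0.0
```

drive_tool --pt "0 0 -0.04 0 0.07" --pt "0 0 -0.03 0 0.07" --pt "0 0 0 0 0.07" --pt "0 0 0 0 0.07" --pt "0 0 0 0 0.07"

```text
clock: 29.78
tool_pos: [0.6098, -0.0304, 0.1598]
ee_rot: [-0.0, 1.0, -0.0, -0.0]
ft_force: [-0.5, 0.7, -0.3]
width: 0.0698
grasp_force: 0.0
```

```bash
sed -i "s/^G0=.*/&\nG0['ring_s']=(.61,-.0303);G0['ring_xl']=(.464,.215)/" h.py; python3 w.py ring_s 13 0.008; python3 - <<'E'
from h import *
p=optics.capture('scene'); save(p,'fin'); a=p['frame'][90:390,120:390,::-1]; cv2.imwrite('pics/fin2.png',cv2.resize(a,None,fx=2,fy=2,interpolation=2))
f=cv2.imread('pics/w_13o.png'); 
cv2.imwrite('pics/fin3.png',np.hstack([cv2.resize(a,(378,420)),f[:,80:500]]))
E
```

```text
tcp [ 0.6098 -0.0304  0.1598] 29.7833
ring_s [ 0.6091 -0.0311] iou err 0.043 move x,y(tool) [-0.0007  0.0007]
```

View pics/fin3.png

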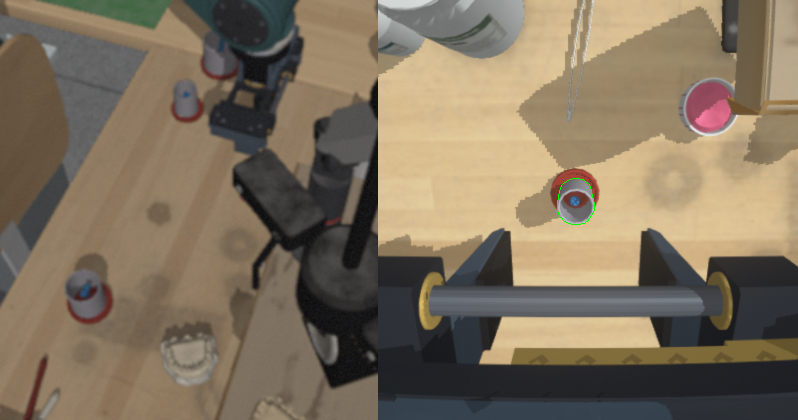

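All four rings stand on their formers: s at (575,200) in the wrist view, and xl, m and l upright in the scene view. The pot and jaw have not moved.

```bash
python3 -c "
from station import hand_in; print(hand_in())"
```

```text
the job is handed in; nothing more can be done
None
```

All four casting rings were lowered onto the formers of their own size until they touched down, then released. The camera images showed each one upright and centred, and I handed the job in at about 30 s; no verdict came back.

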